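Put the condiments and cutlery on their own rests

ROBOT

A 7-joint arm with a two-finger parallel gripper is mounted at the origin on a cart in front of the work surface, level with it; the furniture and walls round the work are solid. World frame = base frame: x ahead of the robot, y to its left, z up, the work surface at z = 0. Lengths are in mm, angles in rad, forces in N, time in s.
With the tool pointing down it reaches from about 425 to 925 mm from the base axis. Payload 6.8 kg.
Tool frame: the origin (TCP) lies at the very end of the fingers, on their centre line; the grasp point (between the pads) lies 19 mm behind it; z points along the fingers, y is the line along which they close (so a half turn about z gives the same grasp; the last joint's range is limited). The gripper opens to 88 mm and grips with 3 to 60 N. Pads are 20 mm wide; open, the fingers measure 115 mm over their backs; the gripper's body (75 mm by 178 mm) begins 61 mm behind the grasp point.
Start: joints at [1.04, 0.477, 0.022, 1.555, -0.011, 1.109, -0.083], TCP at [276.974, -615.575, 222.664] pointing down, gripper open.
Joint ranges: [-2.96, 2.96], [-0.34, 2.1], [-1.41, 1.46], [0.24, 2.44], [-1.37, 4.51], [0.17, 1.92], [-2.96, 2.96]. Speed limits (rad/s): [2.39, 2.39, 3.14, 3.14, 3.14, 3.14, 3.14].

INTERFACE

Orientations are given as a rotation vector (axis times angle).
In Python, from station import robot, capture gives the robot as it stands.
- The arm moves only by the shell command python3 -m creep 'ROWS' [FORCE]. ROWS is JSON, one flat list of numbers, 7 for each row, row after row: the shift along the tool's x, y, z each as a share of 0.2 m, from -1 to 1, then the turn, a rotation vector about the tool's x, y, z each as a share of pi rad, from -1 to 1, then the gripper command: -1 is shut, 1 is fully open, values between are in proportion. A call has 1 to 12 rows; each row is the pose to reach, as a shift and turn from the pose commanded when the call began, along the tool's axes at that moment, turning the shorter way round; what a row does not reach only later rows make up. A row lasts 1/8 s, in which the tool goes at most 62.5 mm and 10.7 degrees, less where a joint would pass 70% of its speed; a pose out of reach is approached as far as the arm can. A call with a number of a shift or a turn outside -1 to 1 is refused whole. A call with a gripper value outside its range is refused whole. The fingers move at their own pace and stop on an object; FORCE is the grip in N (left out, the last holds). Time passes only in rows, so rows that repeat a pose let the fingers close. It gives the time, the measured TCP pose, the force, the opening and the grip force at its end, in the units of the state.
- robot.state(): the state, without advancing time (a new reading comes with each control period).
- capture(name): name is "scene" or "top"; returns a dict with "pixels" (480x640x3 uint8, red, green, blue), "fx", "fy", "cx", "cy" (pixels), "pose" (4x4, takes a point from camera to world coordinates). Camera axes: x right, y down, z forward; pixel columns grow to the right and rows downward; lengths in mm; the calibration is good to about 2 mm. A picture is of the moment at which its call begins. There is no depth.
- robot.finish_job(): hands the job in; it is judged then, once.
The state is a dict: "t": time; "qpos": joint angles; "joint_vel": joint speeds; "joint_efforts": joint torques, N m; "position": TCP position; "eef_rot": TCP orientation; "wrist_force": force on the tool from outside, world axes, zero at the start; "wrist_torque": the same for the moment, N m; "finger_gap": opening from 0.0 (shut) to 1.0 (fully open); "grip_force": force on a finger pad.
Only numpy, scipy, OpenCV 4.12 (cv2) and the standard library are available. Lean on these libraries where they do the work, as an engineer would, in place of code of your own. Each camera call takes 0.05 s, during which the arm holds its last target. There are 200 camera calls.

TASK

Tidy the worktop: stand the salt shaker upright in the middle of the small round coaster and the lidded jar in the middle of the large round coaster, and lay the teaspoon on the short cutlery rest and the fork on the long one. Centre each piece of cutlery lengthwise and sideways on its rest, straight along it, the right way up and between the end lips (either end may point either way). Leave the mug of tea where it stands.

Things in the scene. Friction and masses are not known exactly. Their poses are not given: they have to be found in the camera images.
- salt_mid (a point): Salt shaker, loose, standing upright: round, clear glass body 44 mm in diameter at the foot and narrowing slightly upwards, grey domed top 34 mm across from 66 mm up, 90 mm high, 0.1 kg. This point is on its axis, half-way up (45 mm above its foot); z up along the axis.
- jar_mid (a point): Lidded jar of chillies, loose, standing upright: round, about 60 mm in diameter at the widest (glass body bulges slightly, grey lid 56 mm), 90 mm high, 0.24 kg. This point is on its axis, half-way up (45 mm above its foot); z up along the axis.
- spoon_mid (a point): Teaspoon of grey metal, 130 mm long, 27 mm wide at the bowl, 11 mm high overall. Loose, lies roughly along world x. The handle arches: at this point it is about 7 mm wide and its top is 11 mm above the surface, lower at both ends; grasp it across here, fingertips just clear of the surface. This point is the centre of its bounding box, half-way up (5.5 mm above the surface it lies on); x along its length, z up.
- fork_mid (a point): Fork of grey metal, 193 mm long, 26 mm wide at the tines, 15 mm high overall. Loose, lies roughly along world x. The handle arches: at this point it is about 8 mm wide and its top is 15 mm above the surface, lower at both ends; grasp it across here, fingertips just clear of the surface. This point is the centre of its bounding box, half-way up (7.5 mm above the surface it lies on); x along its length, z up.
- coaster_small: Small round coaster with a raised rim, 68 mm in outer diameter, 60 mm inside the rim; floor 4 mm thick, rim top 9 mm above the worktop. The salt shaker belongs here. Origin: centre of its underside, on the worktop; z up. Brown wood, fixed to the worktop.
- coaster_large: Large round coaster with a raised rim, 86 mm in outer diameter, 78 mm inside the rim; floor 4 mm thick, rim top 9 mm above the worktop. The lidded jar belongs here. Origin: centre of its underside, on the worktop; z up. Brown wood, fixed to the worktop.
- rest_short: Short cutlery rest: flat strip 162 mm long, 50 mm wide, 5 mm thick, with a low lip (4 mm thick, top 8 mm above the worktop) at each end, 154 mm between the lips. The teaspoon belongs here. Origin: centre of its underside; x along its length, z up. Brown wood, fixed to the worktop.
- rest_long: Long cutlery rest: flat strip 225 mm long, 50 mm wide, 5 mm thick, with a low lip (4 mm thick, top 8 mm above the worktop) at each end, 217 mm between the lips. The fork belongs here. Origin: centre of its underside; x along its length, z up. Brown wood, fixed to the worktop.
- mug_mid (a point): Bystander: loose blue and white mug of tea, 78 mm in diameter, 92 mm high, handle towards the robot. It must not be moved. This point is on the cup's axis, half-way up (46 mm). (The pale ring on the worktop is only a mark. Wall cabinets hang over the back of the worktop, from about x = 0.6 m on: keep the wrist clear, carry things low, about 0.1 m over the worktop.)
Mind the look-alikes: they are no part of the job. Leave any grey or pink look-alike of the coaster_large alone.

How it is judged (in metres and radians):
At the end, for the whole second after the job is handed in: Salt shaker upright in the small coaster, jar in the large one, each within 10 mm of centre; teaspoon on the short rest, fork on the long one, right way up, centred within 12 mm and aligned within 0.15 rad; all at rest; mug moved less than 20 mm (horizontal distance between salt_mid and coaster_small below 0.01 m and angle between each of salt_mid, jar_mid's own z axis and vertical below 0.08 rad and z of salt_mid in the frame of coaster_small between 0.046 and 0.052 m and linear speed of each of salt, jar, spoon, fork below 0.01 m/s and angular speed of each of salt, jar, spoon, fork below 0.2 rad/s and horizontal distance between jar_mid and coaster_large below 0.01 m and z of jar_mid in the frame of coaster_large between 0.046 and 0.052 m and x of spoon_mid in the frame of rest_short between -0.012 and 0.012 m and y of spoon_mid in the frame of rest_short between -0.012 and 0.012 m and angle between the x axis of spoon_mid and the x axis of rest_short, either way round below 0.15 rad and angle between each of spoon_mid, fork_mid's own z axis and vertical below 0.15 rad and z of spoon_mid in the frame of rest_short between 0.0075 and 0.0145 m and x of fork_mid in the frame of rest_long between -0.012 and 0.012 m and y of fork_mid in the frame of rest_long between -0.012 and 0.012 m and angle between the x axis of fork_mid and the x axis of rest_long, either way round below 0.15 rad and z of fork_mid in the frame of rest_long between 0.0095 and 0.0165 m and distance of mug_mid from where it was at the start of the episode below 0.02 m); the robot touches nothing.
It fails at once if the mug of tea is shifted by more than 20 mm or tipped (distance of mug_mid from where it was at the start of the episode above 0.02 m or angle between mug_mid's own z axis and vertical above 0.15 rad).
It also fails if it takes over 112 s, if anything falls off the work surface, if the arm or the gripper's body presses on something with over 40 N, if the wrist force passes 120 N, or if a joint passes its speed limit or range.

## Working session

There is one attempt and no reset: what is moved stays moved. The work goes in short steps, Python scripts to look and compute and a shell command to move; the robot and the scene stay as the last step left them, time stands still between calls to the robot, and variables do not carry over. Pictures are saved under pics/ and viewed, at most 14 in all, crops included, and the job is handed in when it is done.

```bash
ls; mkdir -p pics
python3 - <<'E'
from station import robot, capture
import cv2, numpy as np, pickle
np.set_printoptions(precision=3,suppress=True)
for n in("scene","top"):
    c=capture(n); cv2.imwrite(f"pics/{n}0.png",c["pixels"][...,::-1]); pickle.dump(c,open(f"{n}0.pkl","wb"))
    print(n,c["fx"],c["fy"],c["cx"],c["cy"]);print(np.array(c["pose"]))
s=robot.state();print(s)
E
```

```text
pics
scene 460.6620848135621 460.6620848135621 327.01819434036594 245.3464784085355
[[  -0.678   -0.306    0.668 -381.238]
 [  -0.735    0.27    -0.622  708.021]
 [   0.009   -0.913   -0.408  578.875]
 [   0.       0.       0.       1.   ]]
top 508.28046805498263 508.28046805498263 320.4648843690486 238.663410313769
[[  -0.013   -0.991    0.131  288.312]
 [  -1.       0.016    0.022  -88.873]
 [  -0.024   -0.13    -0.991 1324.968]
 [   0.       0.       0.       1.   ]]
{'t': 0.1, 'qpos': array([ 1.04 ,  0.478,  0.022,  1.556, -0.011,  1.109, -0.083]), 'joint_vel': array([ 0.001, -0.002, -0.001, -0.003,  0.001, -0.001,  0.001]), 'joint_efforts': array([  0.004, -58.409,   1.539, -27.331,  -0.054,   0.013,   0.   ]), 'position': array([ 276.757, -615.092,  221.822]), 'eef_rot': array([-3.07 , -0.659,  0.001]), 'wrist_force': array([0.374, 0.254, 0.431]), 'wrist_torque': array([-0.018,  0.055, -0.042]), 'grip_force': 0.0, 'finger_gap': 0.9998685673658417}
```

View pics/top0.png

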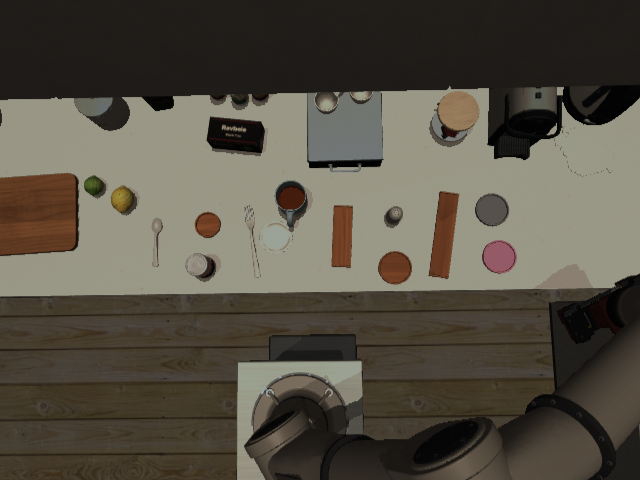

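View pics/scene0.png

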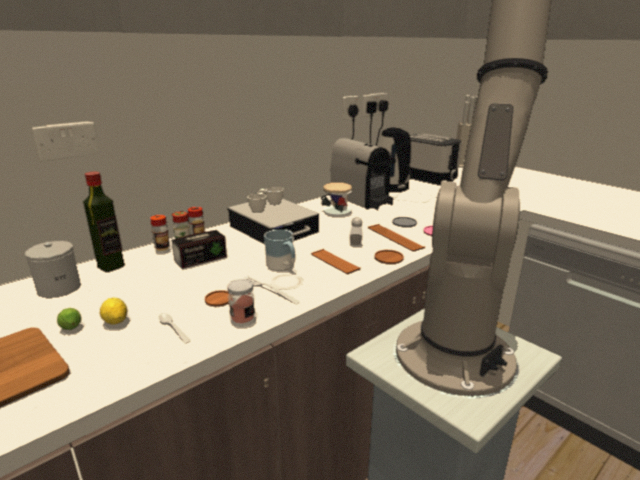

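The top view shows the spoon at (156,240), small coaster (207,224), jar (200,265), fork (252,242), mug (290,200), short rest (342,236), salt shaker (395,215), large coaster (395,267) and long rest (444,235). The scene view shows the same things from the left: spoon (174,326), coasters (218,298) and (389,257), jar (241,301), fork (273,290), salt (356,232), rests (335,261) and (396,237).

```bash
cat > h.py <<'E'
import numpy as np, cv2, pickle
np.set_printoptions(precision=1,suppress=True)
def ray(c,uv):
    P=np.array(c["pose"]); d=P[:3,:3]@[(uv[0]-c["cx"])/c["fx"],(uv[1]-c["cy"])/c["fy"],1]
    return P[:3,3],d/np.linalg.norm(d)
def cast(c,uv,z):
    o,d=ray(c,uv); return o+d*(z-o[2])/d[2]
def tri(c1,u1,c2,u2):
    a,d=ray(c1,u1); b,e=ray(c2,u2)
    t=np.linalg.lstsq(np.c_[d,-e],b-a,rcond=None)[0]; p,q=a+t[0]*d,b+t[1]*e
    return (p+q)/2, np.linalg.norm(p-q)
def blobs(m,lo=60,hi=5000):
    cs,_=cv2.findContours(m.astype(np.uint8),cv2.RETR_EXTERNAL,cv2.CHAIN_APPROX_NONE)
    return [k for k in cs if lo<cv2.contourArea(k)<hi]
def brown(c):
    h=cv2.cvtColor(c["pixels"],cv2.COLOR_RGB2HSV).astype(int); return (h[...,0]<16)&(h[...,1]>110)&(h[...,2]>60)
E
python3 - <<'E'
from h import *
T,S=[pickle.load(open(n+"0.pkl","rb")) for n in("top","scene")]
def box(m,r): # restrict to u0,u1,v0,v1
    z=np.zeros_like(m); z[r[2]:r[3],r[0]:r[1]]=m[r[2]:r[3],r[0]:r[1]]; return z
def cen(k): M=cv2.moments(k); return np.array([M["m10"]/M["m00"],M["m01"]/M["m00"]])
bt,bs=brown(T),brown(S)
R={"cs":((190,225,205,242),(200,235,285,310),9),"cl":((375,415,245,290),(370,410,245,270),9),
   "rs":((325,360,200,272),(305,365,245,275),5),"rl":((425,465,185,282),(362,430,220,252),5)}
for n,(a,b,z) in R.items():
    kt=max(blobs(box(bt,a),30),key=cv2.contourArea); ks=max(blobs(box(bs,b),20),key=cv2.contourArea)
    w=np.array([cast(T,p[0],z)[:2] for p in kt],np.float32)
    print(n,"top",cv2.minAreaRect(w),"tri",tri(T,cen(kt),S,cen(ks)))
g=T["pixels"].astype(int)
for p in[(140,240),(156,250),(252,250),(253,258),(240,235)]: print(p,g[p[1],p[0]])
# crops for viewing
t=T["pixels"][...,::-1]
a=cv2.resize(t[185:290,140:270],None,fx=4,fy=4,interpolation=cv2.INTER_CUBIC)
s=S["pixels"][...,::-1]
b=cv2.resize(s[270:350,150:310],None,fx=4,fy=4,interpolation=cv2.INTER_CUBIC)
cv2.imwrite("pics/a.png",a)
E
```

```text
cs top ((505.283203125, 239.90573120117188), (64.99270629882812, 64.85521697998047), 64.03373718261719) tri (array([506.8, 242. ,   3.4]), np.float64(2.445311913137485))
cl top ((385.2024230957031, -250.8030548095703), (82.45145416259766, 82.94722747802734), 88.41618347167969) tri (array([ 384.9, -250.9,    2.8]), np.float64(0.5043160708163298))
rs top ((469.7510070800781, -114.92240142822266), (49.47019577026367, 161.4629669189453), 86.86936950683594) tri (array([ 469. , -115.2,    1.4]), np.float64(0.3743931243894774))
rl top ((469.780517578125, -380.4220275878906), (49.63856887817383, 224.59764099121094), 80.4365463256836) tri (array([ 467.4, -382.6,   -0.4]), np.float64(3.51796468085724))
(140, 240) [153 151 133]
(156, 250) [145 144 129]
(252, 250) [144 134 118]
(253, 258) [145 136 120]
(240, 235) [154 152 135]
```

View pics/a.png

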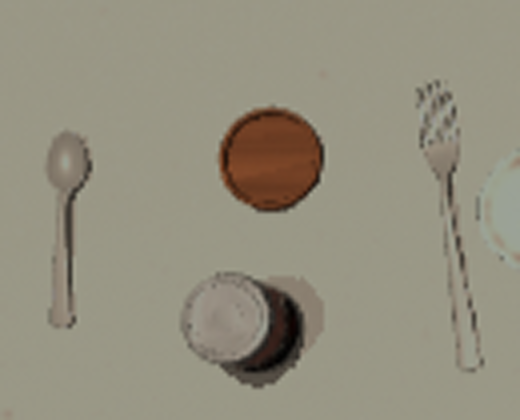

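The crop (offset 140,185, ×4) shows the spoon running from (68,130) to (62,327), the fork from about (430,80) to (470,370), the jar lid centred at (226,317), and the small coaster at (272,159).

Run:
```python
from h import *
T,S=[pickle.load(open(n+"0.pkl","rb")) for n in("top","scene")]
f=lambda c,u0,u1,v0,v1,k: cv2.resize(c["pixels"][v0:v1,u0:u1,::-1],None,fx=k,fy=k,interpolation=cv2.INTER_CUBIC)
a=f(S,150,310,270,350,5)
b=np.hstack([f(T,375,415,195,235,6),f(S,336,376,210,250,6),f(S,230,270,270,310,6)])
b=cv2.copyMakeBorder(b,0,200-200,0,800-b.shape[1],cv2.BORDER_CONSTANT)[:200*1+40]
m=np.vstack([a[:360],b]); cv2.imwrite("pics/b.png",m); print(m.shape)
# fork / spoon masks in top
g=T["pixels"].astype(int); 
for n,(u0,u1,v0,v1) in {"spoon":(145,170,212,272),"fork":(240,264,200,282)}.items():
    p=g[v0:v1,u0:u1]; bg=np.median(p.reshape(-1,3),0); m=np.abs(p-bg).sum(2)>22
    m[:, :]&=True
    ks=blobs(m,15); 
    k=np.vstack(ks)+[u0,v0]
    w=np.array([cast(T,q[0],5)[:2] for q in k],np.float32)
    print(n,len(ks),cv2.minAreaRect(w),w.min(0),w.max(0))
```

```text
(600, 800, 3)
spoon 1 ((460.94140625, 373.8912048339844), (133.2167205810547, 29.36700439453125), 1.6237653493881226) [394.4 360.2] [527.5 389.9]
fork 1 ((458.7587890625, 121.59490203857422), (196.21011352539062, 25.052398681640625), 6.186244487762451) [361.9  99.6] [555.7 142.7]
```

View pics/b.png

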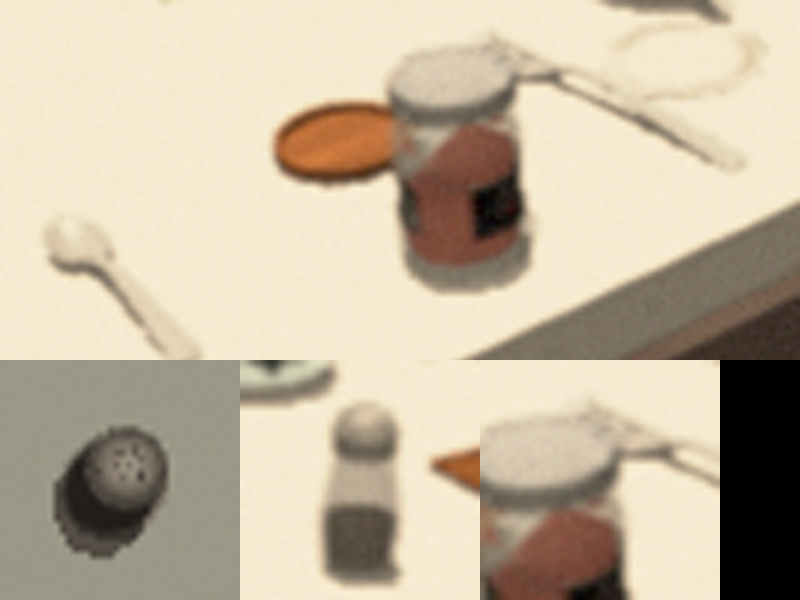

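The montage shows the jar lid's top ellipse at (452,78), so scene (240.4,285.6). The salt dome is at top-view (396,212.5), with its apex at scene (357,218). The spoon runs from (50,235) to about (190,355) and the fork tail is at (740,160).

Run:
```python
from h import *
T,S=[pickle.load(open(n+"0.pkl","rb")) for n in("top","scene")]
print("jar top",tri(T,(196.5,264.3),S,(240.4,285.6)),cast(T,(196.5,264.3),90))
print("salt top",tri(T,(396,212.5),S,(356.8,218.2)),cast(T,(396,212.5),90))
print("fork tail",tri(T,(257.5,277),S,(150+738/5,270+162/5)))
print("fork tip",cast(T,(247.5,205),2),"tail",cast(T,(257.5,277.5),2))
print("spoon tip",cast(T,(157,217.5),2),"tail",cast(T,(155.3,266.7),2))
print("fork neck",tri(T,(140+443/4,185+170/4),S,(150+560/5,270+72/5)))
print("spoon neck",tri(T,(140+68/4,185+192/4),S,(150+108/5,270+268/5)))
print("spoon handle mid top",cast(T,(156,242),11),"fork",cast(T,(140+451/4,185+225/4),15), cast(T,(140+457/4,185+270/4),15))
from scipy.spatial.transform import Rotation as R
print(R.from_rotvec([-3.07,-.659,.001]).as_matrix())
```

```text
jar top (array([393.2, 244.7,  86. ]), np.float64(0.2212743921887754)) [392.8 243.6  90. ]
salt top (array([ 514.4, -247.8,   85.9]), np.float64(0.9356408471029203)) [ 513.3 -247.6   90. ]
fork tail (array([365.3, 107.3,   0.6]), np.float64(1.46323631403099))
fork tip [556.3 133.9   2. ] tail [363.4 106.6   2. ]
spoon tip [526.6 375.5   2. ] tail [395.5 376.1   2. ]
fork neck (array([494.1, 123.2,   3.1]), np.float64(3.9995523802458774))
spoon neck (array([484.4, 373.6,   0.2]), np.float64(2.90894239516488))
spoon handle mid top [459.7 373.   11. ] fork [457.2 117.4  15. ] [427.7 113.3  15. ]
[[ 0.9  0.4 -0. ]
 [ 0.4 -0.9  0. ]
 [-0.  -0.  -1. ]]
```

```bash
python3 -m creep '[1,-0.65,0.3,0,0,0.135,1, 1,-0.65,0.3,0,0,0.135,1, 1,-0.65,0.3,0,0,0.135,1, 1,-0.65,0.3,0,0,0.135,1, 1,-0.65,0.3,0,0,0.135,1, 1,-0.65,0.3,0,0,0.135,1]' 20
```

```text
t: 0.85
position: [405.7, -415.3, 162.6]
eef_rot: [3.141, -0.002, -0.001]
wrist_force: [-0.3, -1.3, 0.6]
finger_gap: 0.999
grip_force: 0.0
```

```bash
python3 -m creep '[0.542,-0.839,0.16,0,0,0,1, 0.542,-0.839,0.16,0,0,0,1, 0.542,-0.839,0.16,0,0,0,1, 0.542,-0.839,0.16,0,0,0,1, 0.542,-0.839,0.16,0,0,0,1, 0.542,-0.839,0.3,0,0,0,1, 0.542,-0.839,0.45,0,0,0,1, 0.542,-0.839,0.6,0,0,0,1, 0.542,-0.839,0.688,0,0,0,1, 0.542,-0.839,0.688,0,0,0,-0.2, 0.542,-0.839,0.688,0,0,0,-1, 0.542,-0.839,0.688,0,0,0,-1]' 20
```

```text
t: 2.35
position: [515.4, -247.8, 26.2]
eef_rot: [3.141, -0.002, 0.003]
wrist_force: [-0.1, 0.7, -0.6]
finger_gap: 0.698
grip_force: 0.0
```

```bash
python3 -m creep '[0,0,0,0,0,0,-1, 0,0,0,0,0,0,-1, 0,0,0,0,0,0,-1, 0,0,0,0,0,0,-1, 0,0,0,0,0,0,-1]' 20
python3 - <<'E'
from station import capture
from h import *
T=capture("top"); S=capture("scene")
f=lambda c,u0,u1,v0,v1,k: cv2.resize(c["pixels"][v0:v1,u0:u1,::-1],None,fx=k,fy=k,interpolation=cv2.INTER_CUBIC)
cv2.imwrite("pics/c.png",np.hstack([f(T,340,440,170,270,4),f(S,310,410,170,270,4)]))
t0=pickle.load(open("top0.pkl","rb")); print("mug",cast(t0,(291,196),92))
E
```

```text
t: 2.98
position: [515.0, -247.5, 25.4]
eef_rot: [3.141, -0.002, 0.001]
wrist_force: [-1.0, -0.5, 5.6]
finger_gap: 0.479
grip_force: 20.0
mug [558.8  10.7  92. ]
```

View pics/c.png

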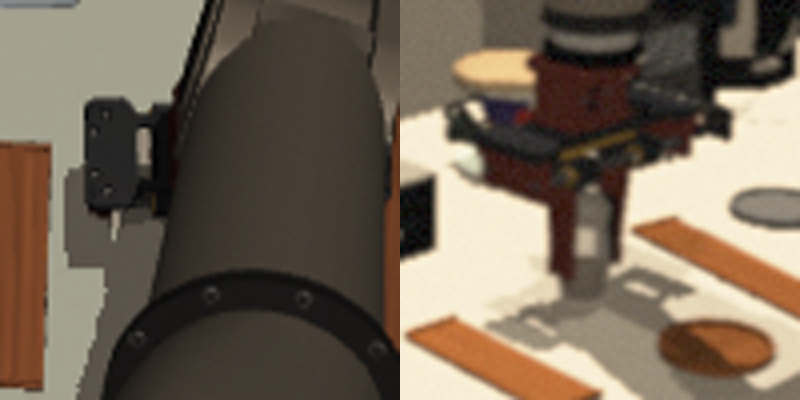

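The picture shows the shaker held upright between the fingertips (scene crop at (590,240)), and the 42 mm opening fits its body. Lifting and carrying it at x≈440, clear of the mug at (559,11).

```bash
python3 -m creep '[0,0,-0.2,0,0,0,-1, 0,0,-0.45,0,0,0,-1, 0,0,-0.5,0,0,0,-1, -0.2,-0.2,-0.5,0,0,0,-1, -0.35,-0.45,-0.5,0,0,0,-1, -0.375,-0.7,-0.5,0,0,0,-1, -0.375,-0.95,-0.5,0,0,0,-1, -0.375,-1,-0.5,0,0,0,-1]'; python3 -m creep '[0,-0.25,0,0,0,0,-1, 0,-0.5,0,0,0,0,-1, 0,-0.75,0,0,0,0,-1, 0,-1,0,0,0,0,-1, 0,-1,0,0,0,0,-1]'
```

```text
t: 4.08
position: [438.9, -44.0, 124.1]
eef_rot: [-3.141, -0.006, 0.003]
wrist_force: [0.5, -1.0, -1.7]
finger_gap: 0.474
grip_force: 20.0
t: 4.7
position: [439.9, 156.1, 124.4]
eef_rot: [-3.14, -0.007, 0.001]
wrist_force: [-0.6, 0.2, -1.5]
finger_gap: 0.473
grip_force: 20.0
```

```bash
python3 -m creep '[0.18,-0.22,0,0,0,0,-1, 0.333,-0.422,0,0,0,0,-1, 0.333,-0.422,0,0,0,0,-1, 0.333,-0.422,0,0,0,0,-1, 0.333,-0.422,0.2,0,0,0,-1, 0.333,-0.422,0.38,0,0,0,-1, 0.333,-0.422,0.44,0,0,0,-1, 0.333,-0.422,0.46,0,0,0,-1, 0.333,-0.422,0.467,0,0,0,-1, 0.333,-0.422,0.47,0,0,0,-1, 0.333,-0.422,0.47,0,0,0,-1]'
python3 - <<'E'
from station import capture
from h import *
S=capture("scene")
cv2.imwrite("pics/d.png",cv2.resize(S["pixels"][230:330,170:290,::-1],None,fx=5,fy=5,interpolation=cv2.INTER_CUBIC))
E
```

```text
t: 6.08
position: [507.3, 237.3, 31.8]
eef_rot: [-3.141, 0.002, -0.002]
wrist_force: [0.7, 0.3, -2.2]
finger_gap: 0.477
grip_force: 20.0
```

View pics/d.png

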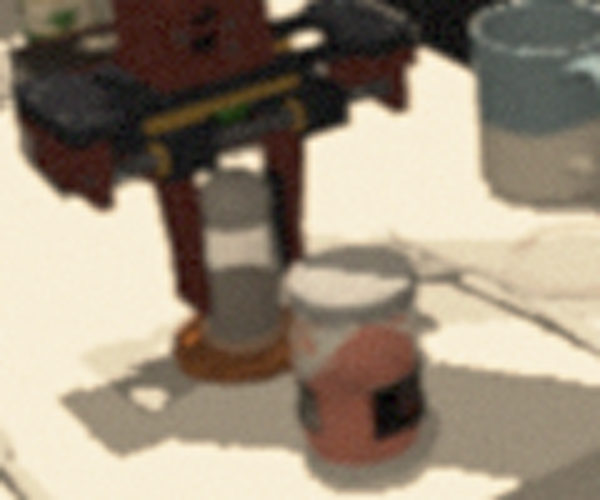

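The shaker is upright inside the small coaster (crop (245,340)) and just above its floor. I'll nudge it about 3 mm in y, lower it, release and retreat.

```bash
python3 -m creep '[-0.005,-0.016,0,0,0,0,-1, -0.005,-0.016,0.004,0,0,0,-1, -0.005,-0.016,0.008,0,0,0,-1, -0.005,-0.016,0.008,0,0,0,-1]'
```

```text
t: 6.62
position: [505.9, 240.4, 29.6]
eef_rot: [-3.141, 0.002, -0.0]
wrist_force: [-0.4, -0.4, 0.6]
finger_gap: 0.479
grip_force: 20.0
```

```bash
python3 -m creep '[0,0,0,0,0,0,0.2, 0,0,0,0,0,0,0.6, 0,0,0,0,0,0,1, 0,0,0,0,0,0,1, 0,0,-0.2,0,0,0,1, 0,0,-0.45,0,0,0,1, 0,0,-0.5,0,0,0,1, 0,0,-0.5,0,0,0,1, -0.25,0,-0.5,0,0,0,1, -0.5,0,-0.5,0,0,0,1, -0.56,-0.02,-0.5,0,0,0,1, -0.56,-0.02,-0.5,0,0,0,1]'
```

```text
t: 8.12
position: [393.3, 244.5, 128.7]
eef_rot: [3.141, 0.0, -0.002]
wrist_force: [0.2, -0.7, -0.0]
finger_gap: 1.001
grip_force: 0.0
```

```bash
python3 -m creep '[0,0,0.15,0,0,0,1, 0,0,0.3,0,0,0,1, 0,0,0.45,0,0,0,1, 0,0,0.513,0,0,0,1, 0,0,0.513,0,0,0,-1, 0,0,0.513,0,0,0,-1, 0,0,0.513,0,0,0,-1, 0,0,0.513,0,0,0,-1, 0,0,0.513,0,0,0,-1, 0,0,0.513,0,0,0,-1]' 25
python3 - <<'E'
from station import capture
from h import *
S=capture("scene")
cv2.imwrite("pics/e.png",cv2.resize(S["pixels"][230:330,170:290,::-1],None,fx=5,fy=5,interpolation=cv2.INTER_CUBIC))
E
```

```text
t: 9.38
position: [394.6, 244.8, 27.7]
eef_rot: [-3.141, 0.002, -0.002]
wrist_force: [0.0, -0.7, 6.4]
finger_gap: 0.653
grip_force: 25.0
```

View pics/e.png

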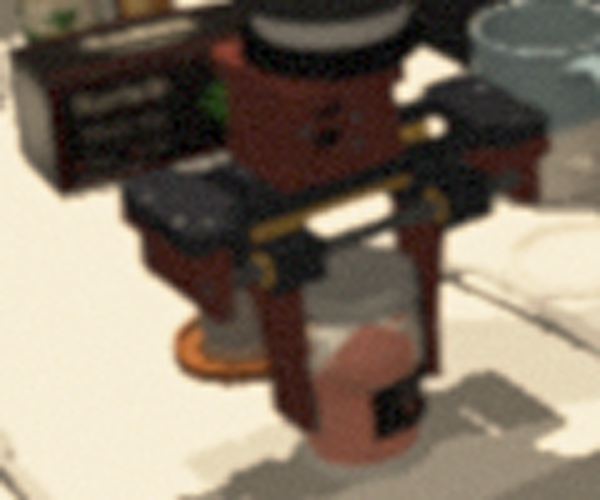

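The jar is held upright with its foot on the worktop (crop (370,390)); the 57.5 mm opening fits its body. The salt shaker stands in its coaster behind it (crop (235,340)).

```bash
python3 -m creep '[0,0,-0.2,0,0,0,-1, 0,0,-0.4,0,0,0,-1, 0.1,0.1,-0.5,0,0,0,-1, 0.2,0.3,-0.5,0,0,0,-1, 0.25,0.55,-0.5,0,0,0,-1, 0.25,0.8,-0.5,0,0,0,-1, 0.25,1,-0.5,0,0,0,-1, 0.25,1,-0.5,0,0,0,-1]'; python3 -m creep '[0,0.25,0,0,0,0,-1, 0,0.5,0,0,0,0,-1, 0,0.75,0,0,0,0,-1, 0,1,0,0,0,0,-1, 0,1,0,0,0,0,-1]'
```

```text
t: 10.42
position: [442.8, 40.9, 126.6]
eef_rot: [3.14, -0.011, -0.002]
wrist_force: [-0.8, 0.4, -2.2]
finger_gap: 0.656
grip_force: 25.0
t: 11.05
position: [443.0, -158.6, 126.8]
eef_rot: [3.141, -0.011, -0.0]
wrist_force: [0.1, 0.4, -2.1]
finger_gap: 0.655
grip_force: 25.0
```

```bash
python3 -m creep '[-0.14,0.23,0,0,0,0,-1, -0.284,0.461,0,0,0,0,-1, -0.284,0.461,0,0,0,0,-1, -0.284,0.461,0,0,0,0,-1, -0.284,0.461,0.15,0,0,0,-1, -0.284,0.461,0.3,0,0,0,-1, -0.284,0.461,0.42,0,0,0,-1, -0.284,0.461,0.44,0,0,0,-1, -0.284,0.461,0.455,0,0,0,-1, -0.284,0.461,0.455,0,0,0,-1]'
python3 - <<'E'
from station import capture
from h import *
S=capture("scene")
cv2.imwrite("pics/f.png",cv2.resize(S["pixels"][190:290,330:450,::-1],None,fx=5,fy=5,interpolation=cv2.INTER_CUBIC))
E
```

```text
t: 12.3
position: [387.3, -247.5, 36.5]
eef_rot: [3.141, -0.001, 0.002]
wrist_force: [-0.1, -0.1, -1.8]
finger_gap: 0.651
grip_force: 25.0
```

View pics/f.png

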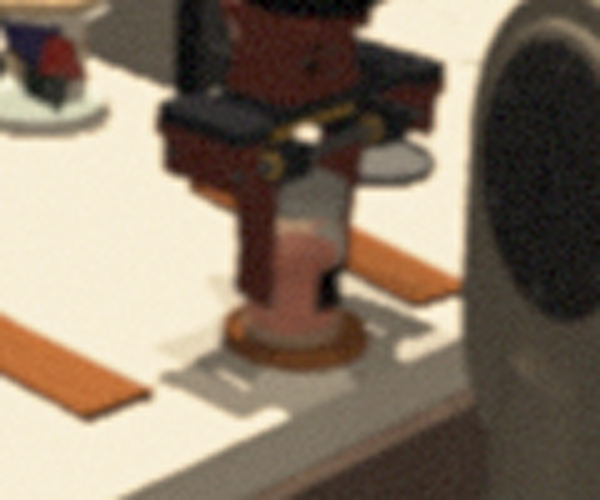

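The jar is upright over the large coaster, inside its rim (crop (295,335)). I'll make the small correction, lower and release.

```bash
python3 -m creep '[-0.005,0.016,0.0,0,0,0,-1, -0.005,0.016,0.01,0,0,0,-1, -0.005,0.016,0.018,0,0,0,-1, -0.005,0.016,0.022,0,0,0,-1, -0.005,0.016,0.022,0,0,0,-1]'
```

```text
t: 12.98
position: [385.3, -251.0, 31.7]
eef_rot: [-3.142, 0.002, 0.0]
wrist_force: [-1.6, 0.8, 4.5]
finger_gap: 0.654
grip_force: 25.0
```

```bash
python3 -m creep '[0,0,0,0,0,0,0.4, 0,0,0,0,0,0,1, 0,0,0,0,0,0,1, 0,0,0,0,0,0,1, 0,0,-0.2,0,0,0,1, 0,0,-0.45,0,0,0,1, 0,0,-0.5,0,0,0,1, 0.1,-0.15,-0.5,0,0,0,1, 0.25,-0.4,-0.5,0,0,0,1, 0.3,-0.7,-0.5,0,0,0,1, 0.3,-1,-0.5,0,0,0,1, 0.3,-1,-0.5,0,0,0,1]'
```

```text
t: 14.48
position: [445.4, -46.3, 130.8]
eef_rot: [-3.14, -0.011, 0.002]
wrist_force: [-0.2, -0.8, -0.6]
finger_gap: 1.0
grip_force: 0.0
```

```bash
python3 -m creep '[0.02,-0.25,0,0,0,-0.02,0, 0.05,-0.5,0,0,0,-0.044,0, 0.068,-0.75,0,0,0,-0.044,0, 0.068,-0.827,0,0,0,-0.044,0, 0.068,-0.827,0.1,0,0,-0.044,0, 0.068,-0.827,0.3,0,0,-0.044,0, 0.068,-0.827,0.45,0,0,-0.044,0, 0.068,-0.827,0.5,0,0,-0.044,0, 0.068,-0.827,0.5,0,0,-0.044,0]' 20
python3 - <<'E'
from station import capture
from h import *
S=capture("scene");T=capture("top")
f=lambda c,u0,u1,v0,v1,k: cv2.resize(c["pixels"][v0:v1,u0:u1,::-1],None,fx=k,fy=k,interpolation=cv2.INTER_CUBIC)
cv2.imwrite("pics/g.png",np.hstack([f(S,220,320,220,320,4),f(T,200,300,190,290,4)]))
E
```

```text
t: 15.6
position: [459.3, 113.3, 31.1]
eef_rot: [3.134, 0.213, -0.002]
wrist_force: [0.2, 0.2, 0.9]
finger_gap: 0.501
grip_force: 0.0
```

View pics/g.png

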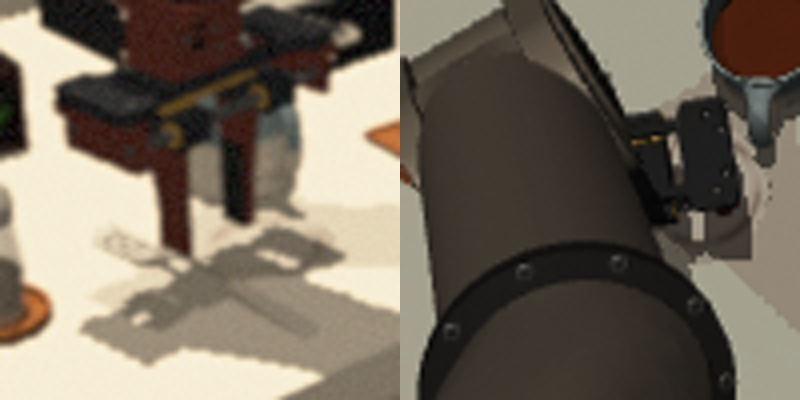

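The gripper straddles the fork handle (scene crop (200,260)) and the mug is untouched behind it. I'll correct y by 6 mm, descend and close.

```bash
python3 -m creep '[0.004,-0.03,0.05,0,0,0,0, 0.004,-0.03,0.1,0,0,0,0, 0.004,-0.03,0.132,0,0,0,0, 0.004,-0.03,0.135,0,0,0,0, 0.004,-0.03,0.135,0,0,0,-1, 0.004,-0.03,0.135,0,0,0,-1, 0.004,-0.03,0.135,0,0,0,-1, 0.004,-0.03,0.135,0,0,0,-1, 0.004,-0.03,0.135,0,0,0,-1, 0.004,-0.03,0.135,0,0,0,-1]' 20
```

```text
t: 16.95
position: [459.6, 120.4, 4.5]
eef_rot: [-3.134, -0.215, -0.0]
wrist_force: [-0.2, 0.6, 1.3]
finger_gap: 0.087
grip_force: 20.0
```

```bash
python3 -m creep '[0,0,-0.15,0,0,0,-1, 0,0,-0.4,0,0,0,-1, 0,0,-0.65,0,0,0,-1, 0,0,-0.75,0,0,0,-1, 0,0,-0.75,0,0,0,-1, -0.03,0.2,-0.75,0,0,0.0435,-1, -0.06,0.45,-0.75,0,0,0.0435,-1, -0.1,0.7,-0.75,0,0,0.0435,-1, -0.13,0.95,-0.75,0,0,0.0435,-1, -0.13,0.966,-0.75,0,0,0.0435,-1]' 40; python3 -m creep '[0,0.25,0,0,0,0,-1, 0,0.5,0,0,0,0,-1, 0,0.75,0,0,0,0,-1, 0,1,0,0,0,0,-1, 0,1,0,0,0,0,-1]'
```

```text
t: 18.2
position: [458.6, -78.3, 152.8]
eef_rot: [3.14, -0.01, -0.005]
wrist_force: [0.0, 0.5, -1.1]
finger_gap: 0.077
grip_force: 40.0
t: 18.82
position: [459.1, -277.5, 153.0]
eef_rot: [3.141, -0.008, -0.003]
wrist_force: [0.5, 0.5, 0.3]
finger_gap: 0.076
grip_force: 40.0
```

```bash
python3 -m creep '[0.025,0.25,0,0,0,0.03,-1, 0.051,0.518,0,0,0,0.052,-1, 0.051,0.518,0,0,0,0.052,-1, 0.051,0.518,0.15,0,0,0.052,-1, 0.051,0.518,0.35,0,0,0.052,-1, 0.051,0.518,0.55,0,0,0.052,-1, 0.051,0.518,0.6,0,0,0.052,-1, 0.051,0.518,0.6,0,0,0.052,-1, 0.051,0.518,0.6,0,0,0.052,-1]'
python3 - <<'E'
from station import capture
from h import *
S=capture("scene");T=capture("top")
f=lambda c,u0,u1,v0,v1,k: cv2.resize(c["pixels"][v0:v1,u0:u1,::-1],None,fx=k,fy=k,interpolation=cv2.INTER_CUBIC)
cv2.imwrite("pics/i.png",np.hstack([f(S,350,450,170,270,4),f(T,380,480,190,290,4)]))
E
```

```text
t: 19.95
position: [471.6, -378.3, 36.0]
eef_rot: [3.13, -0.255, 0.003]
wrist_force: [0.1, -0.5, 0.7]
finger_gap: 0.082
grip_force: 40.0
```

View pics/i.png

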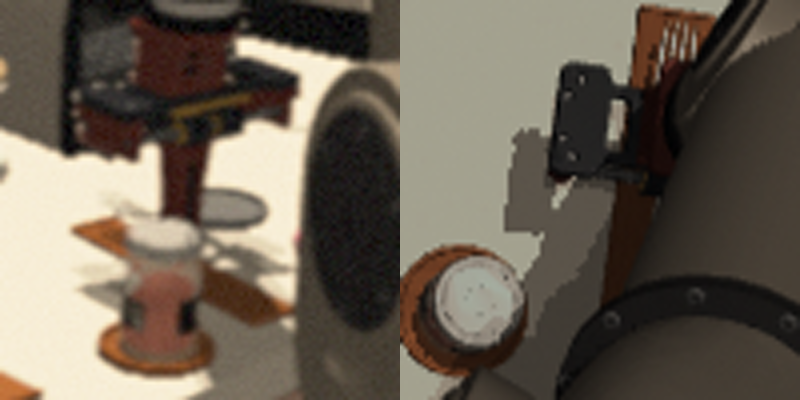

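The fork hangs along the long rest with its tines near the far end (top crop (672,45)), and the jar stands in its coaster (crop (475,305)). I'll make the final correction, lower and check contact.

```bash
python3 -m creep '[-0.009,0.015,0.05,0,0,0,-1, -0.009,0.015,0.1,0,0,0,-1, -0.009,0.015,0.12,0,0,0,-1, -0.009,0.015,0.13,0,0,0,-1, -0.009,0.015,0.13,0,0,0,-1]'
```

```text
t: 20.68
position: [467.5, -380.6, 9.3]
eef_rot: [-3.13, 0.257, 0.002]
wrist_force: [-5.5, 3.5, 13.8]
finger_gap: 0.079
grip_force: 40.0
```

```bash
python3 -m creep '[0,0,0,0,0,0,-0.6, 0,0,0,0,0,0,-0.2, 0,0,0,0,0,0,0, 0,0,0,0,0,0,0, 0,0,-0.2,0,0,0,0, 0,0,-0.45,0,0,0,0, 0,0,-0.65,0,0,0,0, -0.04,-0.22,-0.65,0,0,-0.0525,0, -0.08,-0.46,-0.65,0,0,-0.0525,0, -0.12,-0.7,-0.65,0,0,-0.0525,0, -0.157,-0.937,-0.65,0,0,-0.0525,0, -0.157,-0.937,-0.65,0,0,-0.0525,0]' 20
python3 - <<'E'
from station import capture
from h import *
S=capture("scene");T=capture("top")
f=lambda c,u0,u1,v0,v1,k: cv2.resize(c["pixels"][v0:v1,u0:u1,::-1],None,fx=k,fy=k,interpolation=cv2.INTER_CUBIC)
cv2.imwrite("pics/j.png",np.hstack([f(S,350,450,190,290,4),f(T,380,480,190,290,4)]))
E
```

```text
t: 22.18
position: [467.9, -186.8, 138.5]
eef_rot: [-3.14, -0.013, 0.0]
wrist_force: [-0.5, 0.0, 0.2]
finger_gap: 0.504
grip_force: 0.0
```

View pics/j.png

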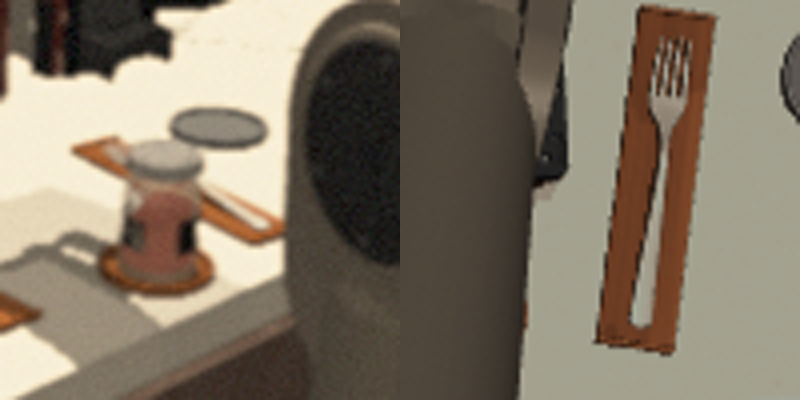

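The fork lies along the middle of the long rest, from (678,37) to (641,326) on the rest from (677,11) to (636,347), about 2 mm off centre. The jar stands in its coaster. Now the spoon.

```bash
python3 -m creep '[0,-0.25,0,0,0,0,0, 0,-0.5,0,0,0,0,0, 0,-0.75,0,0,0,0,0, 0,-1,0,0,0,0,0, 0,-1,0,0,0,0,0]'; python3 -m creep '[0,-0.25,0,0,0,0,0, 0,-0.5,0,0,0,0,0, 0,-0.75,0,0,0,0,0, 0,-1,0,0,0,0,0, 0,-1,0,0,0,0,0]'; python3 -m creep '[-0.037,-0.3,0,0,0,0,0, -0.037,-0.55,0,0,0,0,0, -0.037,-0.802,0,0,0,0,0, -0.037,-0.802,0,0,0,0,0, -0.037,-0.802,0.2,0,0,0,0, -0.037,-0.802,0.4,0,0,0,0, -0.037,-0.802,0.52,0,0,0,0, -0.037,-0.802,0.52,0,0,0,0, -0.037,-0.802,0.52,0,0,0,0]'
python3 - <<'E'
from station import capture
from h import *
S=capture("scene");T=capture("top")
f=lambda c,u0,u1,v0,v1,k: cv2.resize(c["pixels"][v0:v1,u0:u1,::-1],None,fx=k,fy=k,interpolation=cv2.INTER_CUBIC)
cv2.imwrite("pics/k.png",np.hstack([f(S,130,230,260,360,4),f(S,190,290,220,320,4)]))
E
```

```text
t: 22.9
position: [467.9, 11.6, 138.6]
eef_rot: [-3.141, -0.009, -0.001]
wrist_force: [0.6, 0.0, 0.4]
finger_gap: 0.5
grip_force: 0.0
t: 23.52
position: [467.9, 211.5, 138.5]
eef_rot: [-3.14, -0.008, -0.001]
wrist_force: [0.0, 0.1, -0.1]
finger_gap: 0.502
grip_force: 0.0
t: 24.65
position: [460.7, 368.3, 35.3]
eef_rot: [3.141, -0.001, 0.002]
wrist_force: [-0.7, -0.0, 0.0]
finger_gap: 0.497
grip_force: 0.0
```

View pics/k.png

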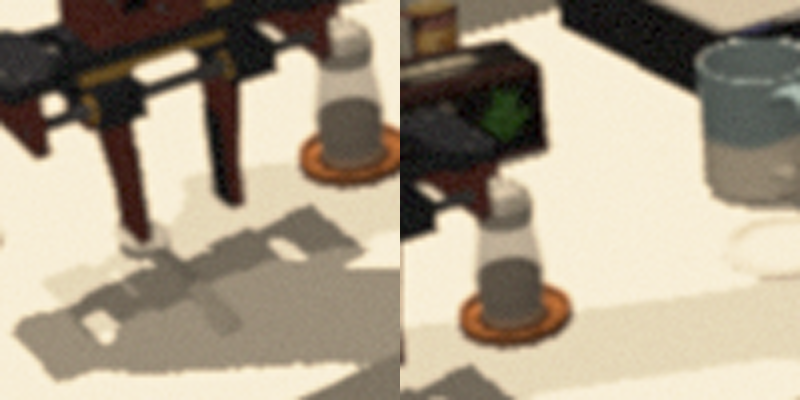

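The fingers straddle the spoon handle (crop (180,250)) and the salt shaker stands centred in its coaster (crop (510,310)). I'll correct y by 5 mm, descend and close.

```bash
python3 -m creep '[0,-0.024,0.05,0,0,0,0, 0,-0.024,0.1,0,0,0,0, 0,-0.024,0.15,0,0,0,0, 0,-0.024,0.157,0,0,0,0, 0,-0.024,0.157,0,0,0,-1, 0,-0.024,0.157,0,0,0,-1, 0,-0.024,0.157,0,0,0,-1, 0,-0.024,0.157,0,0,0,-1, 0,-0.024,0.157,0,0,0,-1, 0,-0.024,0.157,0,0,0,-1]' 30
```

```text
t: 26.0
position: [459.3, 374.5, 3.2]
eef_rot: [-3.141, -0.003, -0.0]
wrist_force: [-0.2, 0.2, 0.8]
finger_gap: 0.07
grip_force: 30.0
```

```bash
python3 -m creep '[0,0,-0.15,0,0,0,-1, 0,0,-0.4,0,0,0,-1, 0,0,-0.65,0,0,0,-1, 0,0,-0.75,0,0,0,-1, 0,0,-0.75,0,0,0,-1, 0,0.25,-0.75,0,0,0,-1, 0,0.5,-0.75,0,0,0,-1, 0,0.75,-0.75,0,0,0,-1, 0,1,-0.75,0,0,0,-1, 0,1,-0.75,0,0,0,-1]'; python3 -m creep '[0,0.25,0,0,0,0,-1, 0,0.5,0,0,0,0,-1, 0,0.75,0,0,0,0,-1, 0,1,0,0,0,0,-1, 0,1,0,0,0,0,-1]'
```

```text
t: 27.25
position: [458.6, 169.5, 151.3]
eef_rot: [3.138, -0.008, -0.005]
wrist_force: [0.6, -0.4, 0.6]
finger_gap: 0.066
grip_force: 30.0
t: 27.88
position: [459.3, -28.5, 152.0]
eef_rot: [3.141, -0.006, -0.003]
wrist_force: [0.2, 0.6, -0.2]
finger_gap: 0.071
grip_force: 30.0
```

```bash
python3 -m creep '[0.02,0.25,0,0,0,0.016,-1, 0.043,0.433,0,0,0,0.016,-1, 0.043,0.433,0,0,0,0.016,-1, 0.043,0.433,0.15,0,0,0.016,-1, 0.043,0.433,0.35,0,0,0.016,-1, 0.043,0.433,0.55,0,0,0.016,-1, 0.043,0.433,0.6,0,0,0.016,-1, 0.043,0.433,0.6,0,0,0.016,-1, 0.043,0.433,0.6,0,0,0.016,-1]'
```

```text
t: 29.0
position: [469.8, -111.7, 34.3]
eef_rot: [-3.141, 0.075, -0.003]
wrist_force: [-0.6, -0.0, -0.4]
finger_gap: 0.074
grip_force: 30.0
```

```bash
python3 -m creep '[-0.008,0.017,0.05,0,0,0,-1, -0.008,0.017,0.1,0,0,0,-1, -0.008,0.017,0.12,0,0,0,-1, -0.008,0.017,0.127,0,0,0,-1, -0.008,0.017,0.127,0,0,0,-1]'; python3 -m creep '[0,0,0,0,0,0,-0.6, 0,0,0,0,0,0,-0.2, 0,0,0,0,0,0,0, 0,0,0,0,0,0,0, 0,0,-0.2,0,0,0,0, 0,0,-0.45,0,0,0,0, 0,0,-0.65,0,0,0,0, 0,0.22,-0.65,0,0,0,0, 0,0.46,-0.65,0,0,0,0, 0,0.7,-0.65,0,0,0,0, 0,1,-0.65,0,0,0,0, 0,1,-0.65,0,0,0,0]'
python3 - <<'E'
from station import capture
from h import *
S=capture("scene");T=capture("top")
f=lambda c,u0,u1,v0,v1,k: cv2.resize(c["pixels"][v0:v1,u0:u1,::-1],None,fx=k,fy=k,interpolation=cv2.INTER_CUBIC)
cv2.imwrite("pics/l.png",np.vstack([f(S,150,410,205,315,3),f(T,180,440,180,269,3)])[:600])
E
```

```text
t: 29.62
position: [466.4, -115.6, 8.0]
eef_rot: [3.141, -0.077, -0.002]
wrist_force: [-4.4, 0.6, 9.7]
finger_gap: 0.073
grip_force: 30.0
t: 31.12
position: [455.5, -320.7, 137.6]
eef_rot: [3.138, -0.089, -0.0]
wrist_force: [0.2, -0.3, 0.3]
finger_gap: 0.501
grip_force: 0.0
```

View pics/l.png

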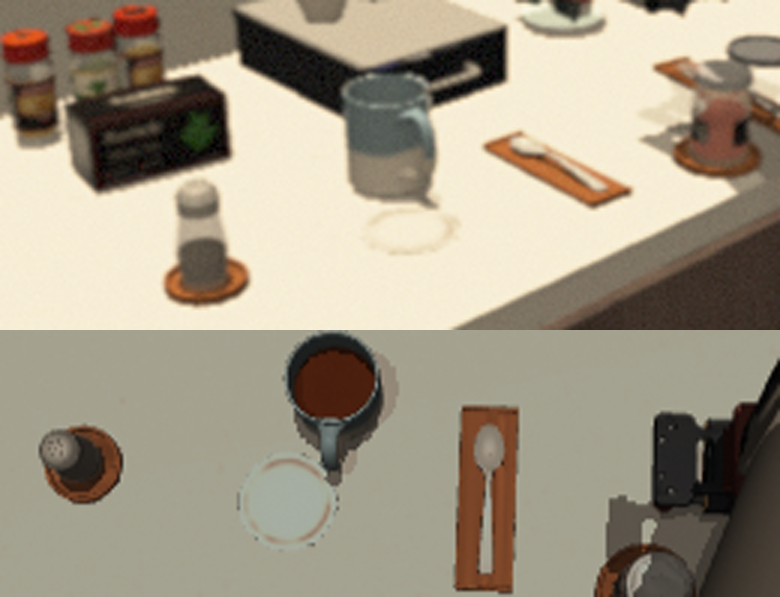

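The spoon is centred on the short rest (v 423–573 against 406–591), and the mug and shaker stand in place. A quick numeric check of the shaker and jar tops comes next.

Run:
```python
from h import *
T=pickle.load(open("top0.pkl","rb"));S=pickle.load(open("scene0.pkl","rb"))
print("salt",cast(T,(199,219.7),94),tri(T,(199,219.7),S,(150+198/3,205+187/3)))
print("jar",cast(T,(380+79/4,190+303/4),94),tri(T,(380+79/4,190+303/4),S,(350+165/4,190+153/4)))
```

```text
salt [502.8 238.4  94. ] (array([504. , 240.2,  87.4]), np.float64(0.08776660514767697))
jar [ 381.7 -251.9   94. ] (array([ 382.5, -251.6,   92. ]), np.float64(1.627754295812125))
```

```bash
python3 -c "
from station import robot
print(robot.finish_job())"
```

```text
the job is handed in; nothing more can be done
None
```

I handed the job in at about 31 s, no verdict shown: by my last camera checks the shaker, jar, spoon and fork are each within about 4 mm of centre on their places, and the mug was never touched.

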